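# Fill a truffle tray and slide it under the glass

## Task

Take the empty wooden tray off the wire rack and set it on the open end of the marble slab, in front of the empty lane, with its upright grip facing away from the glass. Put one round truffle into each of its three hollows, then slide the tray along the marble under the glass, between the lane rails, until its nose is home against the end stop, and let go. Leave the square caramels on their board and do not disturb the filled tray in the other lane or the goods standing about.

Things in the scene. Friction and masses are not known exactly. Their poses are not given: they have to be found in the camera images.
- tray: Empty maple tray, loose, about 0.18 kg, starts on the wire rack: plank 204 x 60 x 16 mm (x, y, z). Origin at the centre of its underside; z up; +x towards its nose, the plain end. An upright grip stands at the other end. Three round hollows, 25 mm wide and 10 mm deep, on the centre line at x = -30, 18, 66 mm. Empty, it balances at about x = -7 mm; lift it there from above, across its 60 mm width.
- tray_grip (a point): In the tray's upright wooden grip, 14 mm (tray x) by 36 mm (tray y), which stands 32 mm above the plank's top at tray x = -92 mm. The point is on its centre line, 40 mm above the tray's underside (8 mm below the grip's top); axes as the tray's.
- tray_nose (a point): Middle of the lower edge of the tray's nose end (x = +102 mm), on the underside.
- well0 (a point): Where a truffle's centre lies when it is seated in the tray's hollow nearest the grip (tray x = -30 mm, 24 mm above the tray's underside).
- well1 (a point): The same for the middle hollow (x = 18 mm, 24 mm above the underside).
- well2 (a point): The same for the hollow nearest the nose (x = 66 mm, 24 mm above the underside).
- slab: Marble serving slab, fixed, 420 x 190 x 12 mm (x, y, z); origin at the centre of its underside. Its +x, the way trays slide in, points roughly away from the robot. From x = -210 to 32 mm it is bare marble; beyond, a glass shelf covers two lanes: centred on y = +41 mm (holds a filled tray) and y = -41 mm (empty). Each is 76 mm wide between steel rails 8 mm high that begin at x = 40 mm.
- glass_edge (a point): Middle of the near edge of the glass shelf, on its top, 80 mm above the counter (slab x = 32, y = 0). The glass runs to x = 204 mm over the full width, 6 mm thick, 62 mm clear above the marble, on four 10 mm steel posts at x = 46 and 194, y = +-88 mm. A 22 mm high carton is fixed on it at x = 145 to 195, y = 15 to 85 mm.
- lane_start (a point): Good place for the tray's origin when it is set down for filling: on the marble's top, x = -90, y = -41 mm of the slab, in line with the empty lane; tray parallel to the slab, +x the same way. Axes as the slab's.
- lane_home (a point): Where the tray's origin lies when the tray is fully home in the empty lane, on the marble's top: x = 83, y = -41 mm of the slab. The tray's nose then touches the end stop, a steel bar 14 mm high across both lanes with its face at slab x = 185 mm; the grip still stands out 41 mm in front of the glass edge.
- full_tray: A tray of the same shape already holding three truffles (fixed to it, 40 mm high over all; its grip 48 mm), loose, 0.3 kg, home in the other lane. To be left alone.
- rack: Wire cooling rack, fixed, 235 x 117 mm, its top 30 mm above the counter; origin under its centre. Either to the robot's left or right; the tray lies on it, lengthwise along it.
- board: Wooden setting board, fixed, 176 x 120 x 16 mm; origin at the centre of its underside. Six hollows 25 mm wide and 10 mm deep at x = -56, 0, 56 and y = -28, 28 mm hold three truffles and three caramels in any arrangement. On the other side of the slab from the rack.
- truffle0: Round chocolate truffle, a ball 30 mm in diameter, loose, 18 g; origin at its centre, which lies 24 mm above the counter while it sits in the setting board. Any truffle may go in any hollow.
- truffle1: Another truffle, the same.
- truffle2: Another truffle, the same.
- caramel0: One of three square chocolate caramels on the setting board, 30 x 30 x 14 mm, loose, 14 g; origin at the centre of its underside. To be left there.
- caramel1: One of three square chocolate caramels on the setting board, 30 x 30 x 14 mm, loose, 14 g; origin at the centre of its underside. To be left there.
- caramel2: One of three square chocolate caramels on the setting board, 30 x 30 x 14 mm, loose, 14 g; origin at the centre of its underside. To be left there.
- jar: Loose glass jar, 60 mm wide, 75 mm high, standing beyond the work on the right; origin under its centre.
- tin: Loose round tin, 68 mm wide, 85 mm high, standing on the far left of the work; origin under its centre.
- giftbox: Loose flat carton, 90 x 110 x 32 mm, beyond the work on the left; origin under its centre.
- spatula: Loose spatula, 240 mm long, lying along x on the far right of the work.
Mind the look-alikes: they are no part of the job. What is shaped like the truffle2 but green is not meant.

How it is judged:
By the outcome, as a careful person would: the job done as asked, in the order asked, and still so for the second after the job is handed in, with the robot touching nothing.
It also fails if it takes over 72 s, if anything falls off the work surface, if the arm or the gripper's body presses on something with over 40 N, if the wrist force passes 120 N, or if a joint passes its speed limit or range.

## Robot

A 7-joint arm with a two-finger parallel gripper is mounted at the origin on the work surface. World frame = base frame: x ahead of the robot, y to its left, z up, the work surface at z = 0. Lengths are in m, angles in rad, forces in N, time in s.
With the tool pointing down it reaches from about 0.4 to 0.85 m from the base axis. Payload 10.4 kg.
Tool frame: the origin (TCP) lies at the very end of the fingers, on their centre line; the grasp point (between the pads) lies 19 mm behind it; z points along the fingers, y is the line along which they close (so a half turn about z gives the same grasp; the last joint's range is limited). The gripper opens to 85 mm and grips with 20 to 120 N. Pads are 22 mm wide; open, the fingers measure 114 mm over their backs; the gripper's body (76 mm by 85 mm) begins 54 mm behind the grasp point. The pads swing forward as they close: fully open they stand 13 mm farther back than shut.
Start: joints at [1.207, 0.332, -0.065, 1.46, 0.022, 1.35, -0.088], TCP at [0.209, -0.589, 0.231] pointing down, gripper open.
Joint ranges: [-2.6, 2.6], [-0.5, 2.12], [-1.47, 1.34], [0.16, 2.42], [-1.27, 4.41], [0.06, 2.06], [-2.6, 2.6]. Speed limits (rad/s): [2.22, 2.22, 2.79, 2.79, 3.14, 3.14, 3.14].

## Interface

Orientations are given as a unit quaternion [x, y, z, w].
In Python, from workcell import manip, vision, order gives the robot as it stands. The module is installed in compiled form; this text tells all that it offers.
- The arm moves only by the tool move_arm, never from a script. Its argument "motion" is a list of rows, each a list of 3 entries, a list of its own where there are three numbers: the shift along the tool's x, y, z scaled (see below), then the turn, a rotation vector about the tool's x, y, z scaled (see below), then the opening, from -1 (shut) to 1 (fully open). In form: [[[dx, dy, dz], [wx, wy, wz], hand], ...]. A call has 1 to 12 rows; each row shifts and turns the commanded pose from where the row before left it, along the tool's axes as they then stand; what a row does not reach is not made up. The controller multiplies each number of a shift by 0.75 m and each number of a turn by pi/4 rad. A row lasts 1/10 s, in which the tool goes at most 50 mm and 8.59 degrees, less where a joint would pass 70% of its speed; a pose out of reach is approached as far as the arm can. A call with a number of a shift or a turn outside -1 to 1 is refused whole. A call with a gripper value outside its range is refused whole. The fingers move at their own pace and stop on an object; "newtons" is the grip in N (left out, the last holds). Time passes only in rows, so rows that do not move let the fingers close. It gives the time, the measured TCP pose, the force, the opening and the grip force at its end, in the units of the state.
- manip.get_obs(): the state, without advancing time (a new reading comes with each control period).
- vision.camera(name): name is "scene" or "top" or "wrist"; returns a dict with "pixels" (480x640x3 uint8, red, green, blue), "fx", "fy", "cx", "cy" (pixels), "k1" (the pictures are not rectified: a ray, as slopes to the right and down, at radius r is drawn at 1 + k1 r^2 times it, then the intrinsics apply), "R" (3x3) and "t" (3): a world point X has camera coordinates R X + t. Camera axes: x right, y down, z forward; pixel columns grow to the right and rows downward; lengths in m; the calibration is good to about 2 mm. A picture is of the moment at which its call begins. There is no depth.
- order.hand_in(): hands the job in; it is judged then, once.
The state is a dict: "clock": time; "joint_pos": joint angles; "joint_velocities": joint speeds; "tau": joint torques, N m; "position": TCP position; "ee_rot": TCP orientation; "ft_force": force on the tool from outside, world axes, zero at the start; "torque": the same for the moment, N m; "grip_width": opening from 0.0 (shut) to 1.0 (fully open); "grasp_force": force on a finger pad.
Only numpy, scipy, OpenCV 4.12 (cv2) and the standard library are available. Lean on these libraries where they do the work, as an engineer would, in place of code of your own. Each camera call takes 0.05 s, during which the arm holds its last target. There are 200 camera calls.

## Working session

There is one attempt and no reset: what is moved stays moved. The work goes in short steps, Python scripts to look and compute and a tool call to move; the robot and the scene stay as the last step left them, time stands still between calls to the robot, and variables do not carry over. Pictures are saved under pics/ and viewed, at most 10 in all, crops included, and the job is handed in when it is done.

Besides the shell and the picture viewer there is one more tool, called after "Emit:" as name(argument=value, ...) on one line, values as JSON. move_arm: Moves the arm, as the interface text tells. Its arguments: {"type":"object","properties":{"motion":{"type":"array"},"newtons":{"type":"number"}},"required":["motion"]}

```bash
mkdir -p pics
python3 - <<'E'
from workcell import manip,vision
import cv2,numpy as np,pickle
o=manip.get_obs();print({k:np.round(v,3) for k,v in o.items()})
for n in("scene","top"):
    c=vision.camera(n);pickle.dump(c,open(n+'.pkl','wb'))
    cv2.imwrite(f'pics/{n}0.png',c['pixels'][:,:,::-1]);print(n,{k:np.round(v,3) for k,v in c.items() if k!='pixels'})
E
```

```text
{'clock': np.float64(0.0), 'joint_pos': array([ 1.207,  0.333, -0.065,  1.461,  0.022,  1.35 , -0.089]), 'joint_velocities': array([-0.   , -0.001, -0.001,  0.001, -0.   ,  0.001,  0.001]), 'tau': array([-1.0000e-03, -6.2545e+01,  4.9000e-02, -3.9160e+01,  1.6000e-02,
        1.0000e-02, -0.0000e+00]), 'position': array([ 0.209, -0.589,  0.23 ]), 'ee_rot': array([ 0.986,  0.17 , -0.   , -0.001]), 'ft_force': array([-0.682, -0.191, -0.98 ]), 'torque': array([ 0.041, -0.009, -0.002]), 'grasp_force': np.float64(0.0), 'grip_width': np.float64(0.996)}
scene {'fx': np.float64(537.848), 'fy': np.float64(537.848), 'cx': np.float64(320.747), 'cy': np.float64(234.934), 'k1': np.float64(-0.015), 'R': array([[ 0.741,  0.671,  0.017],
       [ 0.536, -0.577, -0.616],
       [-0.404,  0.465, -0.788]]), 't': array([-0.415, -0.224,  1.443])}
top {'fx': np.float64(592.374), 'fy': np.float64(592.374), 'cx': np.float64(321.157), 'cy': np.float64(234.187), 'k1': np.float64(-0.134), 'R': array([[ 0.013, -1.   , -0.019],
       [-0.981, -0.009, -0.194],
       [ 0.194,  0.021, -0.981]]), 't': array([0.01 , 0.57 , 1.618])}
```

View pics/top0.png

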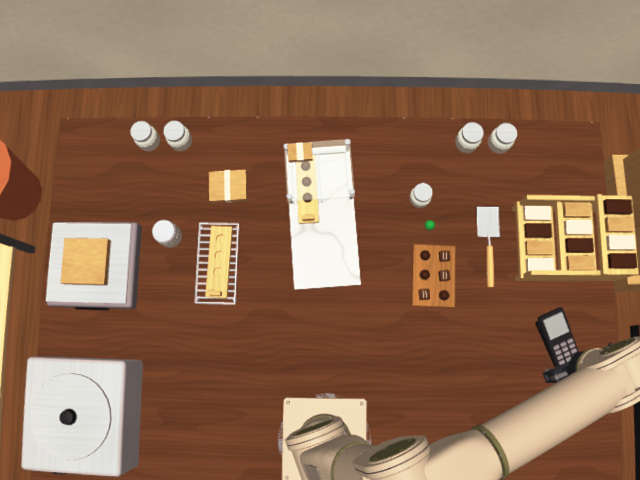

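View pics/scene0.png

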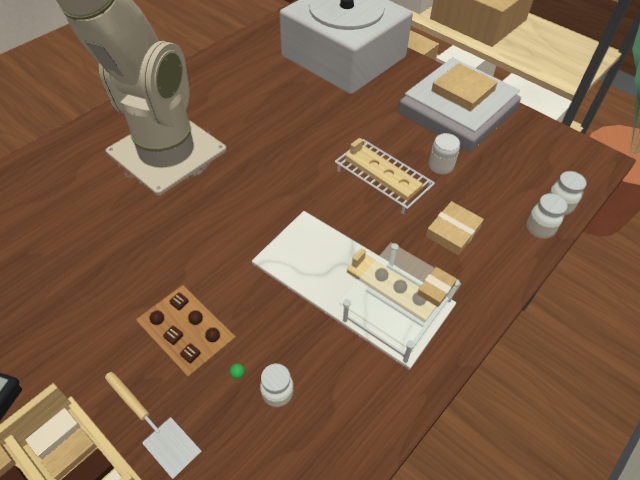

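The top picture shows the tray on the rack near (218,262), with its grip at the lower end (about (213,295)). The slab runs from (325,285) to (320,145), and its empty lane is on the right. On the board, the dark round pieces are at (425,255), (425,275) and (444,295). The squares are at (445,256), (445,275) and (425,295), and the green look-alike ball is at (430,225). I'll confirm with an enlarged crop.

```bash
cat > h.py <<'E'
import numpy as np,cv2,pickle
from scipy.spatial.transform import Rotation as Rn
def K(c): return np.array([[c['fx'],0,c['cx']],[0,c['fy'],c['cy']],[0,0,1]])
def world(c,uv,z):
    # pixel -> world point on plane z
    p=cv2.undistortPoints(np.array([[uv]],float),K(c),np.array([c['k1'],0,0,0]))[0,0]
    d=c['R'].T@np.array([p[0],p[1],1]); o=-c['R'].T@c['t']
    return o+d*(z-o[2])/d[2]
def pix(c,X):
    return cv2.projectPoints(np.atleast_2d(np.array(X,float)),cv2.Rodrigues(c['R'])[0],c['t'],K(c),np.array([c['k1'],0,0,0]))[0][:,0]
def load(n): return pickle.load(open(n+'.pkl','rb'))
def crop(c,x,y,w,h,s): return cv2.resize(c['pixels'][y:y+h,x:x+w,::-1],None,fx=s,fy=s,interpolation=cv2.INTER_CUBIC)
def frame(x,y,th): return np.array([x,y]),np.array([[np.cos(th),-np.sin(th)],[np.sin(th),np.cos(th)]])
E
python3 - <<'E'
from h import *
c=load('top')
im=np.zeros((600,800,3),np.uint8)
a=crop(c,190,215,54,94,6); im[:564,:324]=a
b=crop(c,405,215,54,94,6); im[:564,330:654]=b
d=crop(c,280,135,70,0+80,2); im[:160,658:798]=d
cv2.imwrite('pics/crop1.png',im)
hsv=cv2.cvtColor(c['pixels'],cv2.COLOR_RGB2HSV)
sub=c['pixels'][245:310,412:458].sum(2)
m=(sub<150).astype(np.uint8)
n,l,s,ce=cv2.connectedComponentsWithStats(m)
for i in range(1,n):
    if s[i,4]>8:
        uv=ce[i]+[412,245]; print('dark',uv.round(1),s[i,2:],world(c,uv,.024).round(4))
# tray contour
for name,box in(('tray',(190,215,60,95)),):
    x,y,w,h=box; hs=hsv[y:y+h,x:x+w]
    m=((hs[...,0]>12)&(hs[...,0]<30)&(hs[...,1]>80)&(hs[...,2]>150)).astype(np.uint8)
    m=cv2.morphologyEx(m,cv2.MORPH_OPEN,np.ones((3,3)))
    k,_=cv2.findContours(m,0,1);k=max(k,key=cv2.contourArea);print(name,cv2.minAreaRect(k),cv2.boxPoints(cv2.minAreaRect(k))+[x,y])
x,y,w,h=280,130,90,165; hs=hsv[y:y+h,x:x+w]
m=((hs[...,1]<50)&(hs[...,2]>170)).astype(np.uint8)
k,_=cv2.findContours(m,0,1);k=max(k,key=cv2.contourArea);bp=cv2.boxPoints(cv2.minAreaRect(k))+[x,y];print('slab',bp,[world(c,p,.012).round(4) for p in bp])
E
```

```text
dark [424.8 254.9] [ 9  9 57] [ 0.5185 -0.2806  0.024 ]
dark [439.5 256.5] [ 2  8 10] [ 0.5143 -0.3229  0.024 ]
dark [424.3 274.3] [10  9 57] [ 0.4627 -0.2783  0.024 ]
dark [439.3 276. ] [2 9 9] [ 0.458  -0.3212  0.024 ]
dark [443.4 295. ] [10  9 60] [ 0.404  -0.3317  0.024 ]
tray ((28.182838439941406, 46.50118637084961), (21.892690658569336, 72.6837387084961), 4.184916019439697) [[204.61360836 296.94734192]
 [209.91775131 224.45739746]
 [231.75206757 226.05503082]
 [226.44792557 298.54497528]]
slab [[283.09291983 143.60295868]
 [350.1727829  138.69467926]
 [360.80591583 284.01419067]
 [293.72605133 288.92248535]] [array([0.8552, 0.1352, 0.012 ]), array([ 0.8719, -0.0663,  0.012 ]), array([ 0.4347, -0.0979,  0.012 ]), array([0.4186, 0.0934, 0.012 ])]
```

View pics/crop1.png

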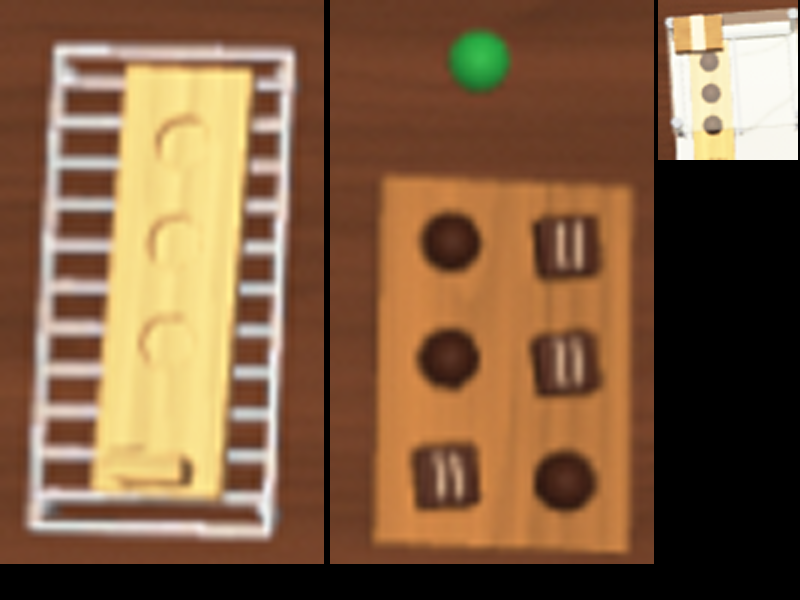

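The crop confirms the three brown balls as truffles: far-left, mid-left and near-right on the board. The striped squares are caramels, and the green ball off the board is the look-alike. The measured pitch of 56 mm matches the board, so I'll estimate the poses and plan the first move.

```bash
cat >> h.py <<'E'
def yawof(q): x=Rn.from_quat(q).apply([1,0,0]); return np.degrees(np.arctan2(x[1],x[0]))
def plan(*tg):
    """targets (x,y,z,yawdeg) in turn: prints rows, turn first then shift (tool units per row)"""
    from workcell import manip
    o=manip.get_obs(); R=Rn.from_quat(o['ee_rot']); p=np.array(o['position'])
    print('t %.2f'%o['clock'],'pos',p.round(4),'yaw %.2f'%yawof(o['ee_rot']),'z',R.apply([0,0,1]).round(3),'w %.3f gf %.1f'%(o['grip_width'],o['grasp_force']),'F',np.round(o['ft_force'],1))
    for x,y,z,yw in tg:
        a=np.radians(yw); T=Rn.from_matrix(np.array([[np.cos(a),np.sin(a),0],[np.sin(a),-np.cos(a),0],[0,0,-1]]).T if 0 else np.array([[np.cos(a),np.sin(a),0],[np.sin(a),-np.cos(a),0],[0,0,-1]]))
        w=(R.inv()*T).as_rotvec()/(np.pi/4); d=T.inv().apply(np.array([x,y,z])-p)/.75
        print((x,y,z,yw),'TURN total',w.round(4),'SHIFT total',d.round(4),'rows>=%.1f'%(np.linalg.norm(d)/.062)); R=T;p=np.array([x,y,z])
E
python3 - <<'E'
from h import *
c=load('top'); print('cam',(-c['R'].T@c['t']).round(3))
P=[world(c,np.array(q)/6+[190-.42,215-.42],.046)[:2] for q in((125,65),(252,70),(92,490),(220,500))]
P=np.array(P);print(P.round(4)); ce=P.mean(0);d=(P[0]+P[1]-P[2]-P[3]);print('tray',ce,np.degrees(np.arctan2(d[1],d[0])),np.linalg.norm(d)/2,np.linalg.norm(P[0]+P[2]-P[1]-P[3])/2)
plan((.5,-.04,.32,4.8),(.48,.27,.2,-3))
E
```

```text
cam [ 0.246 -0.018  1.697]
[[0.5947 0.3351]
 [0.5928 0.2736]
 [0.391  0.3412]
 [0.3873 0.2804]]
tray [0.49141703 0.30756074] -1.7995958144562687 0.20471963268621268 0.061267542851830864
t 0.10 pos [ 0.2088 -0.5887  0.2306] yaw 19.53 z [-0.     0.001 -1.   ] w 1.002 gf 0.0 F [ 0.6  0.6 -0.3]
(0.5, -0.04, 0.32, 4.8) TURN total [-1.700e-03  3.000e-04  3.273e-01] SHIFT total [ 0.4481 -0.6966 -0.1192] rows>=13.5
(0.48, 0.27, 0.2, -3) TURN total [0.     0.     0.1733] SHIFT total [-0.0483 -0.4114  0.16  ] rows>=7.2
```

Emit:
move_arm(motion=[[[0, 0, -0.03], [0, 0, 0.164], 1], [[0, 0, -0.03], [0, 0, 0.163], 1], [[0.032, -0.05, -0.004], [0, 0, 0], 1], [[0.032, -0.05, -0.004], [0, 0, 0], 1], [[0.032, -0.05, -0.004], [0, 0, 0], 1], [[0.032, -0.05, -0.004], [0, 0, 0], 1], [[0.032, -0.05, -0.004], [0, 0, 0], 1], [[0.032, -0.05, -0.004], [0, 0, 0], 1], [[0.032, -0.05, -0.004], [0, 0, 0], 1], [[0.032, -0.05, -0.004], [0, 0, 0], 1], [[0.032, -0.05, -0.004], [0, 0, 0], 1], [[0.032, -0.05, -0.004], [0, 0, 0], 1]])

```text
clock: 1.3
position: [0.417, -0.1935, 0.3063]
ee_rot: [0.999, 0.042, -0.0, 0.0]
ft_force: [0.2, -0.1, 0.1]
grip_width: 1.0
grasp_force: 0.0
```

Emit:
move_arm(motion=[[[0.032, -0.05, -0.004], [0, 0, 0], 1], [[0.032, -0.05, -0.004], [0, 0, 0], 1], [[0.032, -0.05, -0.004], [0, 0, 0], 1], [[0.032, -0.05, -0.004], [0, 0, 0], 1], [[0, 0, 0], [0, 0, 0], 1], [[0, 0, 0], [0, 0, 0], 1]])

```text
clock: 1.9
position: [0.4998, -0.0368, 0.3179]
ee_rot: [0.999, 0.043, -0.0, -0.0]
ft_force: [-1.1, -1.0, 0.4]
grip_width: 1.001
grasp_force: 0.0
```

Run:
```python
from h import *
from workcell import vision
plan((.485,.307,.2,-1.8))
c=vision.camera('wrist');pickle.dump(c,open('w1.pkl','wb'));cv2.imwrite('pics/w1.png',c['pixels'][:,:,::-1]);print('cam',(-c['R'].T@c['t']).round(3))
```

```text
t 1.90 pos [ 0.4998 -0.0368  0.3179] yaw 4.95 z [-0.001  0.    -1.   ] w 1.001 gf 0.0 F [-1.1 -1.   0.4]
(0.485, 0.307, 0.2, -1.8) TURN total [-0.0003  0.0009  0.1499] SHIFT total [-0.0341 -0.4576  0.1572] rows>=7.8
cam [ 0.582 -0.03   0.459]
```

View pics/w1.png

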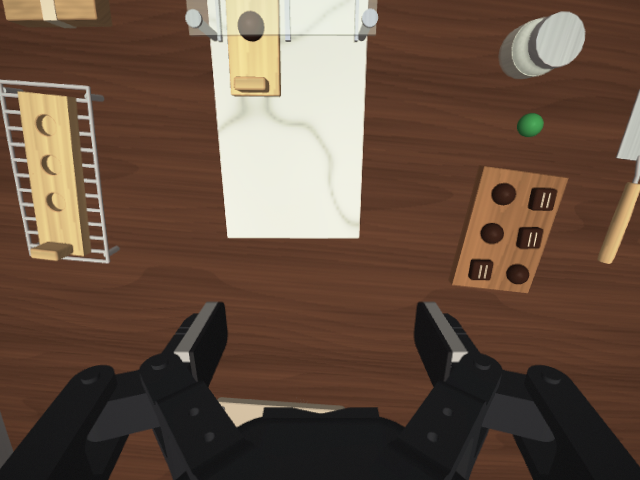

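The wrist view shows the slab's near corners at about (228,238) and (359,238), and the filled tray in the left lane with its grip at (251,84). The tray is on the rack at left, with its grip at (50,250). The truffles are at (503,194), (492,233) and (517,274). I'll fit these precisely.

Run:
```python
from h import *
c=load('w1');im=c['pixels'].astype(int);hsv=cv2.cvtColor(c['pixels'],cv2.COLOR_RGB2HSV)
mk=(im.min(2)>140)
L=[];Rr=[];N=[]
for r in range(110,230,4):
    q=np.where(mk[r,190:400])[0]+190; L.append(world(c,(q[0]-.5,r),.012)[:2]);Rr.append(world(c,(q[-1]+.5,r),.012)[:2])
for x in range(240,350,4):
    q=np.where(mk[150:260,x])[0]+150; N.append(world(c,(x,q[-1]+.5),.012)[:2])
L,Rr,N=map(np.array,(L,Rr,N))
def f(P,k):
    a=np.polyfit(P[:,k],P[:,1-k],1);return a,np.std(np.polyval(a,P[:,k])-P[:,1-k])
for n,P,k in(('L',L,0),('R',Rr,0),('N',N,1)): a,s=f(P,k);print(n,a.round(4),np.degrees(np.arctan(a[0])).round(2),s.round(5))
aL,aR,aN=f(L,0)[0],f(Rr,0)[0],f(N,1)[0]
th=np.mean([np.arctan(aL[0]),np.arctan(aR[0]),-np.arctan(aN[0])]);print('yaw',np.degrees(th))
cor=[]
for a in(aL,aR):
    y=(a[0]*aN[1]+a[1])/(1-a[0]*aN[0]);cor.append([aN[0]*y+aN[1],y])
cor=np.array(cor);print(cor,np.linalg.norm(cor[0]-cor[1]))
M=cor.mean(0);u=np.array([np.cos(th),np.sin(th)]);v=np.array([-u[1],u[0]])
for n,x in(('origin',210),('start',120),('home',293)):print(n,(M+u*x/1e3-(0 if n=='origin' else .041)*v).round(4))
for n in('w1','top'):
    c2=load(n);print([world(c2,q,.024).round(4)[:2] for q in ([(503,194),(492,233),(517,274)] if n=='w1' else [(424.8,254.9),(424.3,274.3),(443.4,295)])])
# tray at z=.046 (top) corner guess in w1
x0,y0,w,h=0,80,110,185;hs=hsv[y0:y0+h,x0:x0+w]
m=((hs[...,0]>12)&(hs[...,0]<30)&(hs[...,1]>70)&(hs[...,2]>175)).astype(np.uint8)
m=cv2.morphologyEx(m,cv2.MORPH_OPEN,np.ones((5,5)))
k,_=cv2.findContours(m,0,1);k=max(k,key=cv2.contourArea);b=cv2.approxPolyDP(k,4,True)[:,0]+[x0,y0]
for q in b:print(q,world(c,q,.046).round(4)[:2])
```

```text
L [0.0834 0.055 ] 4.77 0.00042
R [ 0.0827 -0.1338] 4.73 0.00038
N [-0.0853  0.4284] -4.88 0.00028
yaw 4.791604909057753
[[ 0.4206945   0.09011464]
 [ 0.43671426 -0.09769524]] 0.18849187021141664
origin [0.638  0.0138]
start [ 0.5517 -0.0346]
home [ 0.7241 -0.0202]
[array([ 0.5186, -0.2817]), array([ 0.4634, -0.2805]), array([ 0.4049, -0.3335])]
[array([ 0.5186, -0.2807]), array([ 0.4626, -0.2782]), array([ 0.4039, -0.3316])]
[18 92] [0.5937 0.3299]
[ 39 241] [0.4057 0.3373]
[ 70 243] [0.4066 0.2942]
[ 73 254] [0.3908 0.2925]
[ 82 254] [0.3919 0.2798]
[66 97] [0.5918 0.2717]
```

Emit:
move_arm(motion=[[[0, 0, 0], [0, 0, 0.15], 1], [[-0.004, -0.051, 0.025], [0, 0, 0], 1], [[-0.004, -0.051, 0.025], [0, 0, 0], 1], [[-0.004, -0.051, 0.025], [0, 0, 0], 1], [[-0.004, -0.051, 0.025], [0, 0, 0], 1], [[-0.004, -0.051, 0.025], [0, 0, 0], 1], [[-0.004, -0.051, 0.025], [0, 0, 0], 1], [[-0.004, -0.051, 0.025], [0, 0, 0], 1], [[-0.004, -0.051, 0.025], [0, 0, 0], 1], [[-0.004, -0.051, 0.025], [0, 0, 0], 1], [[0, 0, 0], [0, 0, 0], 1], [[0, 0, 0], [0, 0, 0], 1]])

```text
clock: 3.15
position: [0.4843, 0.3064, 0.1486]
ee_rot: [1.0, -0.017, -0.001, 0.001]
ft_force: [0.6, -0.2, 0.1]
grip_width: 1.002
grasp_force: 0.0
```

Run:
```python
from h import *
from workcell import vision
c=vision.camera('wrist');pickle.dump(c,open('w2.pkl','wb'));cv2.imwrite('pics/w2.png',c['pixels'][:,:,::-1]);print('cam',(-c['R'].T@c['t']).round(3))
# overlay expected tray top outline and wells
im=c['pixels'][:,:,::-1].copy()
o,A=frame(.4913,.306,np.radians(-2))
P=[np.r_[o+A@np.array(q),.046] for q in((.102,.03),(.102,-.03),(-.102,-.03),(-.102,.03))]
cv2.polylines(im,[pix(c,P).round().astype(int)],True,(0,0,255),1)
for x in(-.03,.018,.066): cv2.circle(im,tuple(map(int,pix(c,np.r_[o+A@[x,0],.046])[0].round())),2,(0,0,255),-1)
cv2.imwrite('pics/w2o.png',im)
plan((.4843,.306,.06,-2),(.4843,.306,.027,-2))
```

```text
cam [0.567 0.303 0.29 ]
t 3.20 pos [0.4851 0.3056 0.1493] yaw -2.04 z [-0.    -0.001 -1.   ] w 1.001 gf 0.0 F [ 0.7 -0.4 -0.6]
(0.4843, 0.306, 0.06, -2) TURN total [ 0.0017  0.0001 -0.0009] SHIFT total [-0.001  -0.0006  0.119 ] rows>=1.9
(0.4843, 0.306, 0.027, -2) TURN total [0. 0. 0.] SHIFT total [0.    0.    0.044] rows>=0.7
```

View pics/w2o.png

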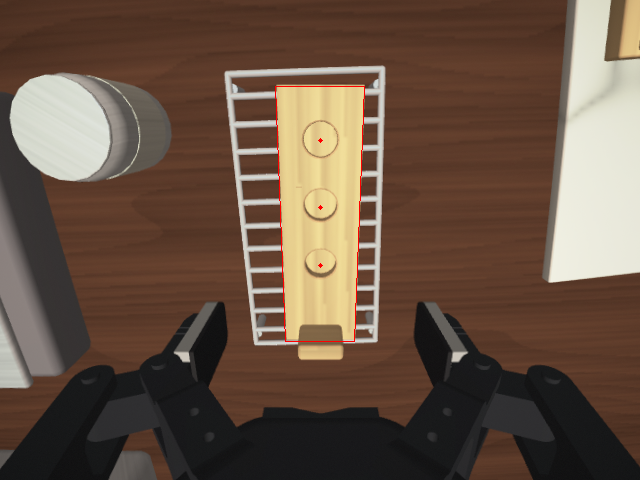

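The predicted outline falls on the tray's edges and hollows, with wells at (320,140), (320,206) and (320,264). I'll descend and grip.

Emit:
move_arm(motion=[[[0, 0, 0.03], [0, 0, 0], 1], [[0, 0, 0.03], [0, 0, 0], 1], [[0, 0, 0.03], [0, 0, 0], 1], [[0, 0, 0.03], [0, 0, 0], 1], [[0, 0, 0.022], [0, 0, 0], 1], [[0, 0, 0.021], [0, 0, 0], 1], [[0, 0, 0], [0, 0, 0], 0.3], [[0, 0, 0], [0, 0, 0], 0.2], [[0, 0, 0], [0, 0, 0], 0.0], [[0, 0, 0], [0, 0, 0], 0.0], [[0, 0, 0], [0, 0, 0], 0.0], [[0, 0, 0], [0, 0, 0], 0.0]], newtons=40)

```text
clock: 4.4
position: [0.4848, 0.3075, 0.028]
ee_rot: [1.0, -0.017, 0.001, -0.0]
ft_force: [-1.5, -0.7, 5.3]
grip_width: 0.688
grasp_force: 44.8
```

Run:
```python
from h import *
plan((.4843,.306,.13,-2))
```

```text
t 4.40 pos [0.4848 0.3075 0.028 ] yaw -1.94 z [ 0.001  0.    -1.   ] w 0.688 gf 44.8 F [-1.5 -0.7  5.3]
(0.4843, 0.306, 0.13, -2) TURN total [-0.0005 -0.0013  0.0013] SHIFT total [-0.0006  0.002  -0.136 ] rows>=2.2
```

Emit:
move_arm(motion=[[[0, 0, -0.01], [0, 0, 0], 0], [[0, 0, -0.02], [0, 0, 0], 0], [[0, 0, -0.03], [0, 0, 0], 0], [[0, 0, -0.03], [0, 0, 0], 0], [[0, 0, -0.03], [0, 0, 0], 0], [[0, 0, -0.02], [0, 0, 0], 0], [[0, 0, 0], [0, 0, 0], 0], [[0, 0, 0], [0, 0, 0], 0]])

```text
clock: 5.2
position: [0.4843, 0.3069, 0.132]
ee_rot: [1.0, -0.017, 0.0, 0.0]
ft_force: [0.3, -0.8, -2.4]
grip_width: 0.686
grasp_force: 44.1
```

Run:
```python
from h import *
plan((.545,-.0352,.10,4.79),(.545,-.0352,.01,4.79))
```

```text
t 5.20 pos [0.4843 0.3069 0.132 ] yaw -1.95 z [ 0. -0. -1.] w 0.686 gf 44.1 F [ 0.3 -0.8 -2.4]
(0.545, -0.0352, 0.1, 4.79) TURN total [ 0.0005 -0.     -0.1497] SHIFT total [0.0426 0.4614 0.0426] rows>=7.5
(0.545, -0.0352, 0.01, 4.79) TURN total [0. 0. 0.] SHIFT total [0.   0.   0.12] rows>=1.9
```

Emit:
move_arm(motion=[[[0, 0, 0], [0, 0, -0.075], 0], [[0, 0, 0], [0, 0, -0.075], 0], [[0.002, 0.022, 0], [0, 0, 0], 0], [[0.005, 0.05, 0], [0, 0, 0], 0], [[0.005, 0.055, 0], [0, 0, 0], 0], [[0.005, 0.055, 0], [0, 0, 0], 0], [[0.005, 0.055, 0], [0, 0, 0], 0], [[0.005, 0.055, 0.01], [0, 0, 0], 0], [[0.005, 0.055, 0.01], [0, 0, 0], 0], [[0.005, 0.05, 0.01], [0, 0, 0], 0], [[0.004, 0.042, 0.01], [0, 0, 0], 0], [[0.002, 0.022, 0.003], [0, 0, 0], 0]])

```text
clock: 6.4
position: [0.5444, -0.038, 0.0979]
ee_rot: [0.999, 0.04, -0.002, 0.0]
ft_force: [0.7, 0.4, -2.0]
grip_width: 0.692
grasp_force: 44.1
```

Emit:
move_arm(motion=[[[0, 0, 0], [0, 0, 0], 0], [[0, 0, 0], [0, 0, 0], 0], [[0, 0, 0], [0, 0, 0], 0]])

```text
clock: 6.7
position: [0.5454, -0.0326, 0.1001]
ee_rot: [0.999, 0.043, 0.0, -0.0]
ft_force: [-0.4, -0.2, -1.4]
grip_width: 0.691
grasp_force: 44.1
```

Run:
```python
from h import *
from workcell import vision
c=vision.camera('wrist');pickle.dump(c,open('w3.pkl','wb'));cv2.imwrite('pics/w3.png',c['pixels'][:,:,::-1])
plan((.545,-.0352,.03,4.79),(.545,-.0352,.01,4.79))
```

```text
t 6.75 pos [ 0.5455 -0.0328  0.1002] yaw 4.95 z [ 0.  0. -1.] w 0.691 gf 44.1 F [-0.7  0.2 -2.1]
(0.545, -0.0352, 0.03, 4.79) TURN total [-0.0006 -0.0003  0.0036] SHIFT total [-0.0009  0.0032  0.0936] rows>=1.5
(0.545, -0.0352, 0.01, 4.79) TURN total [0. 0. 0.] SHIFT total [0.     0.     0.0267] rows>=0.4
```

View pics/w3.png

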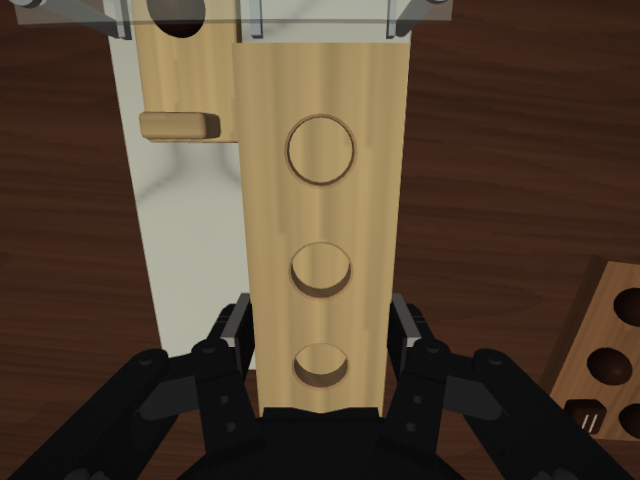

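The tray is held level with its nose at y≈43, centred between the lane rails at (257,25) and (393,25). I'll set it down.

Emit:
move_arm(motion=[[[0, 0.003, 0.02], [0, 0, 0.004], 0], [[0, 0, 0.03], [0, 0, 0], 0], [[0, 0, 0.03], [0, 0, 0], 0], [[0, 0, 0.02], [0, 0, 0], 0], [[0, 0, 0.01], [0, 0, 0], 0], [[0, 0, 0.005], [0, 0, 0], 0], [[0, 0, 0.003], [0, 0, 0], 0], [[0, 0, 0], [0, 0, 0], 0], [[0, 0, 0], [0, 0, 0], 0]])

```text
clock: 7.65
position: [0.5462, -0.0369, 0.0122]
ee_rot: [0.999, 0.04, 0.001, 0.0]
ft_force: [0.4, -0.6, -1.8]
grip_width: 0.694
grasp_force: 44.0
```

Emit:
move_arm(motion=[[[0, 0, 0.0013], [0, 0, 0], 0], [[0, 0, 0.0013], [0, 0, 0], 0], [[0, 0, 0], [0, 0, 0], 0]])

```text
clock: 7.95
position: [0.546, -0.0369, 0.0101]
ee_rot: [0.999, 0.04, 0.0, 0.0]
ft_force: [-0.7, 0.0, 3.6]
grip_width: 0.69
grasp_force: 44.5
```

Emit:
move_arm(motion=[[[0, 0, 0], [0, 0, 0], 0.6], [[0, 0, 0], [0, 0, 0], 0.8], [[0, 0, 0], [0, 0, 0], 0.8], [[0, 0, -0.02], [0, 0, 0], 0.8], [[0, 0, -0.04], [0, 0, 0], 0.8], [[0, 0, -0.05], [0, 0, 0], 0.8], [[0, 0, -0.05], [0, 0, 0], 0.5], [[0, 0, -0.04], [0, 0, 0], 0.3], [[0, 0, 0], [0, 0, 0], 0.1], [[0, 0, 0], [0, 0, 0], 0.1]])

```text
clock: 8.95
position: [0.546, -0.0368, 0.1608]
ee_rot: [0.999, 0.04, 0.001, 0.0]
ft_force: [-0.6, 0.1, 0.1]
grip_width: 0.549
grasp_force: 0.0
```

Run:
```python
from h import *
from workcell import vision
c=vision.camera('wrist');pickle.dump(c,open('w4.pkl','wb'));im=c['pixels'][:,:,::-1].copy()
s=np.array([.5517,-.0346]);t=np.radians(4.6)
o,A=frame(.546+.0065*np.cos(t),-.0369+.0065*np.sin(t),t);print('tray',o)
P=[np.r_[o+A@np.array(q),.028] for q in((.102,.03),(.102,-.03),(-.102,-.03),(-.102,.03))]
cv2.polylines(im,[pix(c,P).round().astype(int)],True,(0,0,255),1)
for x in(-.03,.018,.066):
    w=o+A@[x,0]; print('well',w.round(4)); cv2.circle(im,tuple(map(int,pix(c,np.r_[w,.028])[0].round())),2,(0,0,255),-1)
cv2.imwrite('pics/w4o.png',im)
plan((.5186,-.2812,.12,42.6),(.5186,-.2812,.018,42.6))
```

```text
tray [ 0.55247906 -0.03637871]
well [ 0.5226 -0.0388]
well [ 0.5704 -0.0349]
well [ 0.6183 -0.0311]
t 9.00 pos [ 0.5454 -0.0369  0.1597] yaw 4.63 z [-0. -0. -1.] w 0.550 gf 0.0 F [-0.   0.5  0. ]
(0.5186, -0.2812, 0.12, 42.6) TURN total [ 4.000e-04  2.000e-04 -8.437e-01] SHIFT total [-0.2468  0.2156  0.0529] rows>=5.4
(0.5186, -0.2812, 0.018, 42.6) TURN total [0. 0. 0.] SHIFT total [0.    0.    0.136] rows>=2.2
```

View pics/w4o.png

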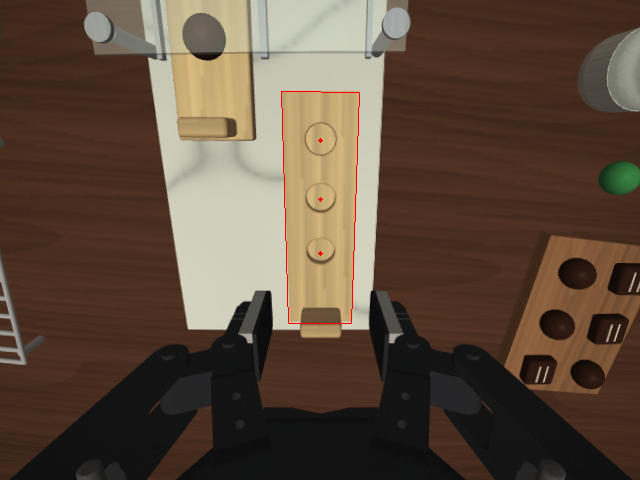

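The tray sits on the marble and its hollows, at (320,140), (320,199) and (320,253), match the prediction. Now to the truffles.

Emit:
move_arm(motion=[[[0, 0, 0], [0, 0, -0.169], 0.1], [[0, 0, 0], [0, 0, -0.169], 0.1], [[0, 0, 0], [0, 0, -0.169], 0.1], [[0, 0, 0], [0, 0, -0.169], 0.1], [[0, 0, 0], [0, 0, -0.168], 0.1], [[-0.041, 0.036, 0.005], [0, 0, 0], 0.1], [[-0.041, 0.036, 0.005], [0, 0, 0], 0.1], [[-0.041, 0.036, 0.005], [0, 0, 0], 0.1], [[-0.041, 0.036, 0.005], [0, 0, 0], 0.1], [[-0.041, 0.036, 0.005], [0, 0, 0], 0.1], [[-0.041, 0.036, 0.005], [0, 0, 0], 0.1], [[0, 0, 0], [0, 0, 0], 0.1]])

```text
clock: 10.2
position: [0.5164, -0.2875, 0.1348]
ee_rot: [0.933, 0.359, -0.002, -0.0]
ft_force: [-0.1, 1.0, -0.5]
grip_width: 0.552
grasp_force: 0.0
```

```bash
cat >> h.py <<'E'
def balls(c,pred,z=.024):
    """refine predicted ball centres from dark blobs"""
    out=[]
    for p in pred:
        u=pix(c,np.r_[p[:2],z])[0]; x,y=u.round().astype(int); r=34
        if not(0<x<640 and 0<y<480): out.append(None);continue
        x0,y0=max(x-r,0),max(y-r,0); s=c['pixels'][y0:y+r,x0:x+r].astype(int)
        m=(s[...,0]<62).astype(np.uint8)
        n,l,st,ce=cv2.connectedComponentsWithStats(m)
        if n<2: out.append(None);continue
        i=1+np.argmin([np.hypot(*(ce[k]+[x0,y0]-u))+(99 if st[k,4]<80 else 0) for k in range(1,n)])
        out.append((world(c,ce[i]+[x0,y0],z)[:2].round(4),st[i,2:]))
    return out
E
python3 - <<'E'
from h import *
from workcell import vision
c=vision.camera('wrist');pickle.dump(c,open('w5.pkl','wb'));cv2.imwrite('pics/w5.png',c['pixels'][:,:,::-1])
T=[(.5186,-.2812),(.463,-.2794),(.4044,-.3326)]
for n in('w4','w5'):print(n,balls(load(n),T))
plan((.5186,-.2812,.05,42.6),(.5186,-.2812,.018,42.6))
E
```

```text
w4 [(array([ 0.5195, -0.2817]), array([ 38,  31, 917], dtype=int32)), (array([ 0.4637, -0.2797]), array([ 35,  30, 813], dtype=int32)), (array([ 0.4057, -0.3337]), array([ 34,  29, 761], dtype=int32))]
w5 [(array([ 0.5206, -0.2803]), array([ 36,  35, 356], dtype=int32)), (array([ 0.4683, -0.2787]), array([ 35,  34, 347], dtype=int32)), (array([ 0.396 , -0.3219]), array([  52,   68, 1614], dtype=int32))]
t 10.25 pos [ 0.5176 -0.2838  0.1352] yaw 42.32 z [-0.003  0.001 -1.   ] w 0.548 gf 0.0 F [-0.3  0.2 -0.3]
(0.5186, -0.2812, 0.05, 42.6) TURN total [-0.0035  0.0017 -0.0063] SHIFT total [ 0.0033 -0.0017  0.1136] rows>=1.8
(0.5186, -0.2812, 0.018, 42.6) TURN total [0. 0. 0.] SHIFT total [0.     0.     0.0427] rows>=0.7
```

View pics/w5.png

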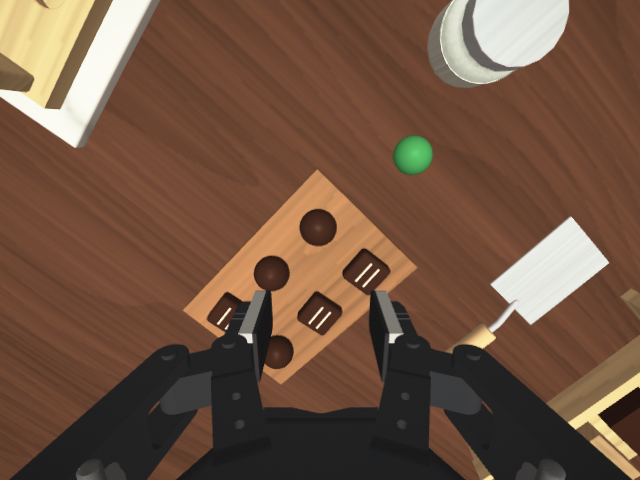

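Truffles at (318,228), (271,273) and (278,352); my estimate for the first agrees within 2 mm. Descending onto it.

Emit:
move_arm(motion=[[[0.0033, -0.0017, 0.03], [0, 0, -0.006], 0.1], [[0, 0, 0.035], [0, 0, 0], 0.1], [[0, 0, 0.035], [0, 0, 0], 0.1], [[0, 0, 0.03], [0, 0, 0], 0.1], [[0, 0, 0.016], [0, 0, 0], 0.1], [[0, 0, 0.01], [0, 0, 0], 0.1], [[0, 0, 0], [0, 0, 0], 0.0], [[0, 0, 0], [0, 0, 0], -0.3], [[0, 0, 0], [0, 0, 0], -0.5], [[0, 0, 0], [0, 0, 0], -0.5], [[0, 0, 0], [0, 0, 0], -0.5]], newtons=20)

```text
clock: 11.35
position: [0.5215, -0.2789, 0.0212]
ee_rot: [0.931, 0.365, 0.001, 0.001]
ft_force: [2.5, -1.3, 3.9]
grip_width: 0.329
grasp_force: 20.0
```

Run:
```python
from h import *
plan((.5186,-.2812,.11,4.63),(.5226,-.0388,.11,4.63),(.5226,-.0388,.03,4.63))
```

```text
t 11.35 pos [ 0.5215 -0.2789  0.0212] yaw 42.87 z [ 0.002 -0.001 -1.   ] w 0.329 gf 20.0 F [ 2.5 -1.3  3.9]
(0.5186, -0.2812, 0.11, 4.63) TURN total [ 0.0027 -0.0019  0.8498] SHIFT total [-0.0041  0.0027 -0.1184] rows>=1.9
(0.5226, -0.0388, 0.11, 4.63) TURN total [0. 0. 0.] SHIFT total [ 0.0314 -0.3217  0.    ] rows>=5.2
(0.5226, -0.0388, 0.03, 4.63) TURN total [0. 0. 0.] SHIFT total [0.     0.     0.1067] rows>=1.7
```

Emit:
move_arm(motion=[[[0, 0, -0.015], [0, 0, 0], -0.5], [[0, 0, -0.03], [0, 0, 0], -0.5], [[0, 0, -0.04], [0, 0, 0], -0.5], [[0, 0, -0.033], [0, 0, 0], -0.5], [[0, 0, 0], [0, 0, 0.17], -0.5], [[0, 0, 0], [0, 0, 0.17], -0.5], [[0, 0, 0], [0, 0, 0.17], -0.5], [[0, 0, 0], [0, 0, 0.17], -0.5], [[0, 0, 0], [0, 0, 0.17], -0.5], [[0.003, -0.032, 0], [0, 0, 0], -0.5], [[0.005, -0.05, 0], [0, 0, 0], -0.5], [[0.005, -0.05, 0], [0, 0, 0], -0.5]])

```text
clock: 12.55
position: [0.5216, -0.1777, 0.109]
ee_rot: [0.999, 0.04, -0.0, -0.0]
ft_force: [1.9, 0.8, -0.3]
grip_width: 0.332
grasp_force: 19.8
```

Emit:
move_arm(motion=[[[0.005, -0.05, 0], [0, 0, 0], -0.5], [[0.005, -0.05, 0], [0, 0, 0], -0.5], [[0.005, -0.05, 0], [0, 0, 0], -0.5], [[0.003, -0.03, 0], [0, 0, 0], -0.5], [[0, -0.01, 0], [0, 0, 0], -0.5], [[0, 0, 0], [0, 0, 0], -0.5], [[0, 0, 0], [0, 0, 0], -0.5], [[0, 0, 0], [0, 0, 0], -0.5]])

```text
clock: 13.35
position: [0.5241, -0.0376, 0.1085]
ee_rot: [0.999, 0.039, -0.0, 0.0]
ft_force: [0.1, -0.2, -0.3]
grip_width: 0.329
grasp_force: 19.8
```

Run:
```python
from h import *
plan((.5226,-.0388,.06,4.63),(.5226,-.0388,.0335,4.63))
```

```text
t 13.35 pos [ 0.5241 -0.0376  0.1085] yaw 4.49 z [-0. -0. -1.] w 0.329 gf 19.8 F [ 0.1 -0.2 -0.3]
(0.5226, -0.0388, 0.06, 4.63) TURN total [ 0.0006  0.0006 -0.0031] SHIFT total [-0.0021  0.0015  0.0647] rows>=1.0
(0.5226, -0.0388, 0.0335, 4.63) TURN total [0. 0. 0.] SHIFT total [0.     0.     0.0353] rows>=0.6
```

```bash
cat >> h.py <<'E'
def held(c,P):
    """held ball: brown dark pixels near projection of P; circle-fit -> world at P's z"""
    u=pix(c,P)[0];x,y=u.round().astype(int);r=45
    s=c['pixels'][y-r:y+r,x-r:x+r].astype(int)
    m=((s[...,0]<95)&(s[...,0]-s[...,2]>8)).astype(np.uint8)
    m=cv2.morphologyEx(m,cv2.MORPH_OPEN,np.ones((3,3)))
    n,l,st,ce=cv2.connectedComponentsWithStats(m);i=1+st[1:,4].argmax()
    k,_=cv2.findContours((l==i).astype(np.uint8),0,1);cc,rad=cv2.minEnclosingCircle(max(k,key=cv2.contourArea))
    q=np.array(cc)+[x-r,y-r]; print('pred px',u.round(1),'blob',st[i],'circ',q.round(1),rad,'world',world(c,q,P[2]).round(4)); return q
E
python3 - <<'E'
from h import *
from workcell import vision,manip
c=vision.camera('wrist');pickle.dump(c,open('w6.pkl','wb'))
p=np.array(manip.get_obs()['position']);print(p)
held(c,p+[0,0,.003])
im=c['pixels'][:,:,::-1].copy();cv2.circle(im,tuple(map(int,pix(c,p+[0,0,.003])[0])),2,(0,255,0),-1)
cv2.imwrite('pics/w6.png',cv2.resize(im[200:400,200:440],None,fx=3,fy=3))
E
```

```text
[ 0.52412098 -0.03734958  0.10851713]
pred px [319.  308.7] blob [  17   20   60   63 3029] circ [321.5 315.8] 32.365718841552734 world [ 0.5204 -0.0389  0.1115]
```

View pics/w6.png

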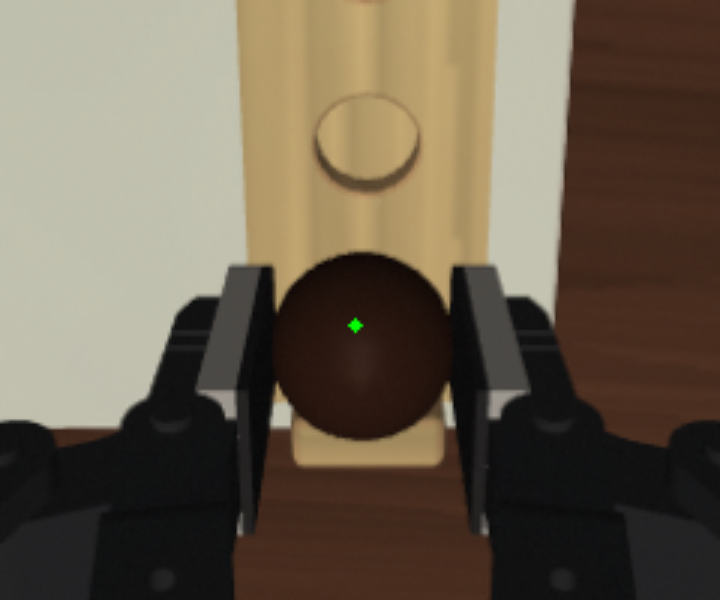

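The held ball's centre is at crop (363,346), about 3.5 mm behind the TCP along tool x, so I'll compensate and lower it.

Emit:
move_arm(motion=[[[0.0028, 0.0015, 0.02], [0, 0, -0.003], -0.5], [[0, 0, 0.03], [0, 0, 0], -0.5], [[0, 0, 0.025], [0, 0, 0], -0.5], [[0, 0, 0.013], [0, 0, 0], -0.5], [[0, 0, 0.008], [0, 0, 0], -0.5], [[0, 0, 0.002], [0, 0, 0], -0.5], [[0, 0, 0], [0, 0, 0], -0.5], [[0, 0, 0], [0, 0, 0], -0.5]])

```text
clock: 14.2
position: [0.5269, -0.0367, 0.0357]
ee_rot: [0.999, 0.042, 0.001, 0.0]
ft_force: [0.6, -1.3, -0.7]
grip_width: 0.331
grasp_force: 19.9
```

Emit:
move_arm(motion=[[[-0.001, 0.002, 0.0018], [0, 0, 0], -0.5], [[0, 0, 0.0015], [0, 0, 0], -0.5], [[0, 0, 0], [0, 0, 0], -0.5]])

```text
clock: 14.5
position: [0.5267, -0.0383, 0.0333]
ee_rot: [0.999, 0.042, 0.001, 0.0]
ft_force: [2.5, 0.3, 4.2]
grip_width: 0.334
grasp_force: 20.1
```

Emit:
move_arm(motion=[[[0, 0, 0], [0, 0, 0], -0.2], [[0, 0, 0], [0, 0, 0], 0.0], [[0, 0, 0], [0, 0, 0], 0.1], [[0, 0, -0.02], [0, 0, 0], 0.1], [[0, 0, -0.04], [0, 0, 0], 0.1], [[0, 0, -0.05], [0, 0, 0], 0.1], [[0, 0, -0.03], [0, 0, 0], 0.1], [[0, 0, 0], [0, 0, 0], 0.1]])

```text
clock: 15.3
position: [0.5278, -0.0381, 0.142]
ee_rot: [0.999, 0.042, 0.003, 0.001]
ft_force: [0.7, 0.2, 0.4]
grip_width: 0.553
grasp_force: 0.0
```

Run:
```python
from h import *
from workcell import vision
c=vision.camera('wrist');pickle.dump(c,open('w7.pkl','wb'))
print(balls(c,[(.5226,-.0388)],.036)); held(c,np.array([.5226,-.0388,.036]))
print(balls(c,[(.463,-.2797),(.4050,-.333)]))
plan((.4635,-.2795,.13,42.6),(.4635,-.2795,.021,42.6))
```

```text
[(array([ 0.5238, -0.0392]), array([  36,   36, 1021], dtype=int32))]
pred px [319.8 243.7] blob [  27   25   37   37 1072] circ [320.4 242.4] 18.548809051513672 world [ 0.5237 -0.0392  0.036 ]
[(array([ 0.4637, -0.2797]), array([ 38,  32, 965], dtype=int32)), (array([ 0.4058, -0.3337]), array([ 38,  31, 897], dtype=int32))]
t 15.35 pos [ 0.5268 -0.0383  0.1399] yaw 4.77 z [ 0.003 -0.001 -1.   ] w 0.549 gf 0.0 F [ 0.4 -0.3 -0.1]
(0.4635, -0.2795, 0.13, 42.6) TURN total [ 0.0029 -0.0036 -0.8408] SHIFT total [-0.2798  0.1796  0.0132] rows>=5.4
(0.4635, -0.2795, 0.021, 42.6) TURN total [0. 0. 0.] SHIFT total [0.     0.     0.1453] rows>=2.3
```

Emit:
move_arm(motion=[[[0, 0, 0], [0, 0, -0.168], 0.1], [[0, 0, 0], [0, 0, -0.168], 0.1], [[0, 0, 0], [0, 0, -0.168], 0.1], [[0, 0, 0], [0, 0, -0.168], 0.1], [[0, 0, 0], [0, 0, -0.168], 0.1], [[-0.045, 0.029, 0.002], [0, 0, 0], 0.1], [[-0.05, 0.032, 0.002], [0, 0, 0], 0.1], [[-0.05, 0.032, 0.002], [0, 0, 0], 0.1], [[-0.05, 0.032, 0.002], [0, 0, 0], 0.1], [[-0.05, 0.032, 0.002], [0, 0, 0], 0.1], [[-0.025, 0.016, 0.002], [0, 0, 0], 0.1], [[-0.01, 0.007, 0], [0, 0, 0], 0.1]])

```text
clock: 16.55
position: [0.4605, -0.2821, 0.1275]
ee_rot: [0.932, 0.361, -0.001, -0.001]
ft_force: [0.4, -0.2, 0.4]
grip_width: 0.546
grasp_force: 0.0
```

Emit:
move_arm(motion=[[[0, 0, 0.02], [0, 0, 0], 0.1], [[0, 0, 0.02], [0, 0, 0], 0.1], [[0, 0, 0], [0, 0, 0], 0.1], [[0, 0, 0], [0, 0, 0], 0.1]])

```text
clock: 16.95
position: [0.4626, -0.2781, 0.0979]
ee_rot: [0.931, 0.364, -0.0, -0.001]
ft_force: [0.5, -0.2, 0.7]
grip_width: 0.549
grasp_force: 0.0
```

Run:
```python
from h import *
plan((.4635,-.2795,.05,42.6),(.4635,-.2795,.021,42.6))
```

```text
t 16.95 pos [ 0.4626 -0.2781  0.0979] yaw 42.70 z [-0.001  0.001 -1.   ] w 0.549 gf 0.0 F [ 0.5 -0.2  0.7]
(0.4635, -0.2795, 0.05, 42.6) TURN total [-0.002  -0.0002  0.0023] SHIFT total [-0.0005  0.0022  0.0639] rows>=1.0
(0.4635, -0.2795, 0.021, 42.6) TURN total [0. 0. 0.] SHIFT total [0.     0.     0.0387] rows>=0.6
```

Emit:
move_arm(motion=[[[-0.001, 0.002, 0.025], [0, 0, 0], 0.1], [[0, 0, 0.035], [0, 0, 0], 0.1], [[0, 0, 0.025], [0, 0, 0], 0.1], [[0, 0, 0.012], [0, 0, 0], 0.1], [[0, 0, 0.006], [0, 0, 0], 0.1], [[0, 0, 0], [0, 0, 0], 0.0], [[0, 0, 0], [0, 0, 0], -0.3], [[0, 0, 0], [0, 0, 0], -0.5], [[0, 0, 0], [0, 0, 0], -0.5], [[0, 0, 0], [0, 0, 0], -0.5]])

```text
clock: 17.95
position: [0.4631, -0.2811, 0.0221]
ee_rot: [0.932, 0.363, 0.0, 0.0]
ft_force: [-3.1, 3.2, 6.7]
grip_width: 0.328
grasp_force: 19.7
```

Run:
```python
from h import *
plan((.4635,-.2795,.12,4.63),(.5724,-.0349,.12,4.63))
```

```text
t 17.95 pos [ 0.4631 -0.2811  0.0221] yaw 42.58 z [ 0. -0. -1.] w 0.328 gf 19.7 F [-3.1  3.2  6.7]
(0.4635, -0.2795, 0.12, 4.63) TURN total [ 2.000e-04 -2.000e-04  8.434e-01] SHIFT total [ 0.0007 -0.002  -0.1306] rows>=2.1
(0.5724, -0.0349, 0.12, 4.63) TURN total [0. 0. 0.] SHIFT total [ 0.1711 -0.3133  0.    ] rows>=5.8
```

Emit:
move_arm(motion=[[[0, 0, -0.015], [0, 0, 0], -0.5], [[0, 0, -0.035], [0, 0, 0], -0.5], [[0, 0, -0.04], [0, 0, 0], -0.5], [[0, 0, -0.04], [0, 0, 0], -0.5], [[0, 0, 0], [0, 0, 0.169], -0.5], [[0, 0, 0], [0, 0, 0.169], -0.5], [[0, 0, 0], [0, 0, 0.169], -0.5], [[0, 0, 0], [0, 0, 0.169], -0.5], [[0, 0, 0], [0, 0, 0.167], -0.5], [[0.016, -0.03, 0], [0, 0, 0], -0.5], [[0.025, -0.046, 0], [0, 0, 0], -0.5], [[0.025, -0.046, 0], [0, 0, 0], -0.5]])

```text
clock: 19.15
position: [0.5056, -0.1859, 0.1201]
ee_rot: [0.999, 0.04, 0.001, 0.001]
ft_force: [0.8, 0.6, -0.2]
grip_width: 0.329
grasp_force: 20.0
```

Emit:
move_arm(motion=[[[0.025, -0.046, 0], [0, 0, 0], -0.5], [[0.025, -0.046, 0], [0, 0, 0], -0.5], [[0.025, -0.046, 0], [0, 0, 0], -0.5], [[0.02, -0.035, 0], [0, 0, 0], -0.5], [[0.01, -0.018, 0], [0, 0, 0], -0.5], [[0, 0, 0.02], [0, 0, 0], -0.5], [[0, 0, 0], [0, 0, 0], -0.5], [[0, 0, 0], [0, 0, 0], -0.5]])

```text
clock: 19.95
position: [0.5708, -0.0394, 0.103]
ee_rot: [0.999, 0.039, -0.001, 0.0]
ft_force: [-1.2, -0.4, -0.3]
grip_width: 0.326
grasp_force: 20.0
```

Run:
```python
from h import *
from workcell import vision,manip
c=vision.camera('wrist');pickle.dump(c,open('w8.pkl','wb'))
p=np.array(manip.get_obs()['position'])
held(c,p+[0,0,.002])
plan((.5704,-.0349,.034,4.63))
```

```text
pred px [319.  307.6] blob [  17   11   60   63 3022] circ [320.8 305.6] 31.832908630371094 world [ 0.5723 -0.04    0.1056]
t 20.00 pos [ 0.5712 -0.0392  0.1036] yaw 4.48 z [-0.001 -0.001 -1.   ] w 0.330 gf 20.0 F [-0.   0.  -0.6]
(0.5704, -0.0349, 0.034, 4.63) TURN total [ 0.001   0.0012 -0.0033] SHIFT total [-0.0006 -0.0058  0.0927] rows>=1.5
```

Emit:
move_arm(motion=[[[-0.0018, -0.0058, 0.02], [0, 0, -0.003], -0.5], [[0, 0, 0.03], [0, 0, 0], -0.5], [[0, 0, 0.02], [0, 0, 0], -0.5], [[0, 0, 0.01], [0, 0, 0], -0.5], [[0, 0, 0.007], [0, 0, 0], -0.5], [[0, 0, 0.003], [0, 0, 0], -0.5], [[0, 0, 0], [0, 0, 0], -0.5], [[0, 0, 0], [0, 0, 0], -0.5]])

```text
clock: 20.8
position: [0.5705, -0.0329, 0.0369]
ee_rot: [0.999, 0.042, 0.0, 0.0]
ft_force: [0.7, -0.1, -0.0]
grip_width: 0.325
grasp_force: 20.0
```

Emit:
move_arm(motion=[[[-0.0008, 0.0022, 0.002], [0, 0, 0], -0.5], [[0, 0, 0.0018], [0, 0, 0], -0.5], [[0, 0, 0], [0, 0, 0], -0.5]])

```text
clock: 21.1
position: [0.5703, -0.0347, 0.0341]
ee_rot: [0.999, 0.041, 0.001, 0.0]
ft_force: [1.0, -0.4, 3.6]
grip_width: 0.326
grasp_force: 20.2
```

Emit:
move_arm(motion=[[[0, 0, 0], [0, 0, 0], -0.2], [[0, 0, 0], [0, 0, 0], 0.0], [[0, 0, 0], [0, 0, 0], 0.1], [[0, 0, -0.02], [0, 0, 0], 0.1], [[0, 0, -0.04], [0, 0, 0], 0.1], [[0, 0, -0.05], [0, 0, 0], 0.1], [[0, 0, -0.03], [0, 0, 0], 0.1], [[0, 0, 0], [0, 0, 0], 0.1]])

```text
clock: 21.9
position: [0.5717, -0.0342, 0.1432]
ee_rot: [0.999, 0.042, 0.003, 0.001]
ft_force: [-0.1, 0.3, 0.3]
grip_width: 0.549
grasp_force: 0.0
```

Run:
```python
from h import *
from workcell import vision
c=vision.camera('wrist');pickle.dump(c,open('w9.pkl','wb'))
print(balls(c,[(.5226,-.0388),(.5704,-.0349)],.036))
print(balls(c,[(.4050,-.333)]))
plan((.4052,-.3332,.13,42.6))
```

```text
[(array([ 0.524 , -0.0391]), array([ 34,  34, 928], dtype=int32)), (array([ 0.5717, -0.0352]), array([  36,   37, 1022], dtype=int32))]
[(array([ 0.4057, -0.3338]), array([ 36,  31, 830], dtype=int32))]
t 21.95 pos [ 0.5706 -0.0344  0.141 ] yaw 4.77 z [ 0.004 -0.001 -1.   ] w 0.552 gf 0.0 F [-0.6  0.5 -0.3]
(0.4052, -0.3332, 0.13, 42.6) TURN total [ 0.0028 -0.0039 -0.8406] SHIFT total [-0.4321  0.144   0.0147] rows>=7.3
```

Emit:
move_arm(motion=[[[0, 0, 0], [0, 0, -0.168], 0.1], [[0, 0, 0], [0, 0, -0.168], 0.1], [[0, 0, 0], [0, 0, -0.168], 0.1], [[0, 0, 0], [0, 0, -0.168], 0.1], [[0, 0, 0], [0, 0, -0.168], 0.1], [[-0.04, 0.014, 0], [0, 0, 0], 0.1], [[-0.055, 0.018, 0], [0, 0, 0], 0.1], [[-0.055, 0.018, 0], [0, 0, 0], 0.1], [[-0.055, 0.018, 0], [0, 0, 0], 0.1], [[-0.055, 0.018, 0], [0, 0, 0], 0.1], [[-0.055, 0.018, 0], [0, 0, 0], 0.1], [[-0.055, 0.018, 0], [0, 0, 0], 0.1]])

```text
clock: 23.15
position: [0.4255, -0.2907, 0.1382]
ee_rot: [0.932, 0.363, -0.0, -0.0]
ft_force: [0.7, -0.5, -0.0]
grip_width: 0.548
grasp_force: 0.0
```

Emit:
move_arm(motion=[[[-0.042, 0.015, 0.01], [0, 0, 0], 0.1], [[-0.02, 0.007, 0.02], [0, 0, 0], 0.1], [[0, 0, 0.02], [0, 0, 0], 0.1], [[0, 0, 0], [0, 0, 0], 0.1], [[0, 0, 0], [0, 0, 0], 0.1]])

```text
clock: 23.65
position: [0.405, -0.331, 0.1005]
ee_rot: [0.931, 0.364, 0.0, -0.001]
ft_force: [-0.1, 0.1, -0.0]
grip_width: 0.552
grasp_force: 0.0
```

Run:
```python
from h import *
plan((.4052,-.3332,.0205,42.6))
```

```text
t 23.65 pos [ 0.405  -0.331   0.1005] yaw 42.74 z [-0.     0.002 -1.   ] w 0.552 gf 0.0 F [-0.1  0.1 -0. ]
(0.4052, -0.3332, 0.0205, 42.6) TURN total [-0.002  -0.0011  0.0031] SHIFT total [-0.0018  0.0023  0.1067] rows>=1.7
```

Emit:
move_arm(motion=[[[-0.0018, 0.0023, 0.025], [0, 0, 0], 0.1], [[0, 0, 0.035], [0, 0, 0], 0.1], [[0, 0, 0.027], [0, 0, 0], 0.1], [[0, 0, 0.013], [0, 0, 0], 0.1], [[0, 0, 0.007], [0, 0, 0], 0.1], [[0, 0, 0], [0, 0, 0], 0.0], [[0, 0, 0], [0, 0, 0], -0.3], [[0, 0, 0], [0, 0, 0], -0.5], [[0, 0, 0], [0, 0, 0], -0.5], [[0, 0, 0], [0, 0, 0], -0.5]])

```text
clock: 24.65
position: [0.4046, -0.3353, 0.0214]
ee_rot: [0.932, 0.363, 0.0, 0.0]
ft_force: [-1.7, 3.6, 6.0]
grip_width: 0.327
grasp_force: 19.8
```

Run:
```python
from h import *
plan((.4052,-.3332,.12,4.63),(.6183,-.0311,.12,4.63))
```

```text
t 24.65 pos [ 0.4046 -0.3353  0.0214] yaw 42.57 z [ 0.001 -0.    -1.   ] w 0.327 gf 19.8 F [-1.7  3.6  6. ]
(0.4052, -0.3332, 0.12, 4.63) TURN total [ 7.000e-04 -4.000e-04  8.432e-01] SHIFT total [ 0.0011 -0.0027 -0.1314] rows>=2.1
(0.6183, -0.0311, 0.12, 4.63) TURN total [0. 0. 0.] SHIFT total [ 0.3157 -0.3786  0.    ] rows>=8.0
```

Emit:
move_arm(motion=[[[0, 0, -0.015], [0, 0, 0], -0.5], [[0, 0, -0.035], [0, 0, 0], -0.5], [[0, 0, -0.04], [0, 0, 0], -0.5], [[0, 0, -0.04], [0, 0, 0], -0.5], [[0, 0, 0], [0, 0, 0.169], -0.5], [[0, 0, 0], [0, 0, 0.169], -0.5], [[0, 0, 0], [0, 0, 0.169], -0.5], [[0, 0, 0], [0, 0, 0.169], -0.5], [[0, 0, 0], [0, 0, 0.167], -0.5], [[0.025, -0.03, 0], [0, 0, 0], -0.5], [[0.036, -0.043, 0], [0, 0, 0], -0.5], [[0.036, -0.043, 0], [0, 0, 0], -0.5]])

```text
clock: 25.85
position: [0.4705, -0.2426, 0.1194]
ee_rot: [0.999, 0.039, 0.001, 0.001]
ft_force: [0.7, -0.2, -0.2]
grip_width: 0.33
grasp_force: 20.0
```

Emit:
move_arm(motion=[[[0.036, -0.043, 0], [0, 0, 0], -0.5], [[0.036, -0.043, 0], [0, 0, 0], -0.5], [[0.036, -0.043, 0], [0, 0, 0], -0.5], [[0.036, -0.043, 0], [0, 0, 0], -0.5], [[0.036, -0.043, 0], [0, 0, 0], -0.5], [[0.025, -0.03, 0], [0, 0, 0], -0.5], [[0.012, -0.015, 0], [0, 0, 0], -0.5], [[0, 0, 0.02], [0, 0, 0], -0.5], [[0, 0, 0], [0, 0, 0], -0.5], [[0, 0, 0], [0, 0, 0], -0.5]])

```text
clock: 26.85
position: [0.6151, -0.0377, 0.1025]
ee_rot: [0.999, 0.039, -0.001, 0.001]
ft_force: [-0.7, -0.3, 0.4]
grip_width: 0.328
grasp_force: 20.0
```

Run:
```python
from h import *
from workcell import vision,manip
c=vision.camera('wrist');pickle.dump(c,open('w10.pkl','wb'))
p=np.array(manip.get_obs()['position'])
held(c,p+[0,0,.002])
plan((.6183,-.0311,.034,4.63))
```

```text
pred px [318.9 307.6] blob [  17   11   60   62 3022] circ [320.7 304.9] 31.605899810791016 world [ 0.617  -0.0382  0.105 ]
t 26.90 pos [ 0.6155 -0.0375  0.103 ] yaw 4.49 z [-0.001 -0.001 -1.   ] w 0.332 gf 20.0 F [ 0.1  0.5 -0.4]
(0.6183, -0.0311, 0.034, 4.63) TURN total [ 0.0012  0.0012 -0.0031] SHIFT total [ 0.0045 -0.0082  0.092 ] rows>=1.5
```

Emit:
move_arm(motion=[[[0.0015, -0.0058, 0.02], [0, 0, -0.003], -0.5], [[0, 0, 0.03], [0, 0, 0], -0.5], [[0, 0, 0.02], [0, 0, 0], -0.5], [[0, 0, 0.01], [0, 0, 0], -0.5], [[0, 0, 0.008], [0, 0, 0], -0.5], [[0, 0, 0.003], [0, 0, 0], -0.5], [[0, 0, 0], [0, 0, 0], -0.5], [[0, 0, 0], [0, 0, 0], -0.5]])

```text
clock: 27.7
position: [0.6173, -0.0309, 0.0356]
ee_rot: [0.999, 0.042, 0.0, 0.0]
ft_force: [-0.8, 0.6, -0.0]
grip_width: 0.327
grasp_force: 20.0
```

Emit:
move_arm(motion=[[[0, 0, 0.0015], [0, 0, 0], -0.5], [[0, 0, 0.0015], [0, 0, 0], -0.5], [[0, 0, 0], [0, 0, 0], -0.5]])

```text
clock: 28.0
position: [0.6177, -0.031, 0.0335]
ee_rot: [0.999, 0.042, 0.001, 0.0]
ft_force: [1.3, 0.6, 5.0]
grip_width: 0.33
grasp_force: 20.2
```

Emit:
move_arm(motion=[[[0, 0, 0], [0, 0, 0], -0.2], [[0, 0, 0], [0, 0, 0], 0.0], [[0, 0, 0], [0, 0, 0], 0.1], [[0, 0, -0.02], [0, 0, 0], 0.1], [[0, 0, -0.04], [0, 0, 0], 0.1], [[0, 0, -0.05], [0, 0, 0], 0.1], [[0, 0, -0.03], [0, 0, 0], 0.1], [[-0.03, 0, 0], [0, 0, 0], 0.2], [[-0.05, 0, 0], [0, 0, 0], 0.2], [[-0.05, 0, 0], [0, 0, 0], 0.2], [[0, 0, 0], [0, 0, 0], 0.2], [[0, 0, 0], [0, 0, 0], 0.2]])

```text
clock: 29.2
position: [0.5199, -0.0394, 0.139]
ee_rot: [0.999, 0.041, 0.001, 0.001]
ft_force: [-0.2, -0.3, -0.4]
grip_width: 0.598
grasp_force: 0.0
```

Run:
```python
from h import *
from workcell import vision
c=vision.camera('wrist');pickle.dump(c,open('w11.pkl','wb'));cv2.imwrite('pics/w11.png',c['pixels'][:,:,::-1])
print(balls(c,[(.5226,-.0388),(.5704,-.0349),(.6183,-.0311)],.036))
o,A=frame(.5525,-.0364,np.radians(4.65)); g=o+A@[-.092,0];print('grip',g, pix(c,np.r_[g,.06]))
plan((g[0],g[1],.12,4.65),(g[0],g[1],.036,4.65))
```

```text
[(array([ 0.5238, -0.0392]), array([  37,   37, 1060], dtype=int32)), (array([ 0.5717, -0.0352]), array([  40,   40, 1228], dtype=int32)), (array([ 0.6191, -0.0313]), array([  42,   46, 1479], dtype=int32))]
grip [ 0.46080282 -0.04385832] [[319.07890538 320.95392728]]
t 29.25 pos [ 0.5206 -0.0391  0.1389] yaw 4.76 z [ 0.002 -0.001 -1.   ] w 0.599 gf 0.0 F [0.7 1.1 0.6]
(np.float64(0.460802816881686), np.float64(-0.04385832475602877), 0.12, 4.65) TURN total [ 0.0011 -0.0023  0.0024] SHIFT total [-0.08   -0.0002  0.0252] rows>=1.4
(np.float64(0.460802816881686), np.float64(-0.04385832475602877), 0.036, 4.65) TURN total [0. 0. 0.] SHIFT total [0.    0.    0.112] rows>=1.8
```

View pics/w11.png

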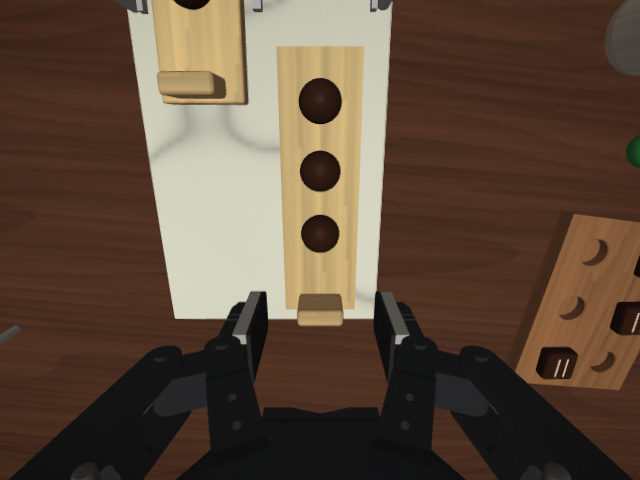

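All three truffles sit in their hollows at (320,101), (320,171) and (320,233). The grip is at (320,310). Moving to take it.

Emit:
move_arm(motion=[[[-0.03, 0, 0.01], [0, 0, 0], 0.2], [[-0.03, 0, 0.01], [0, 0, 0], 0.2], [[-0.02, 0, 0.005], [0, 0, 0.002], 0.2], [[0, 0, 0.03], [0, 0, 0], 0.2], [[0, 0, 0], [0, 0, 0], 0.2], [[0, 0, 0], [0, 0, 0], 0.2]])

```text
clock: 29.85
position: [0.4608, -0.0434, 0.097]
ee_rot: [0.999, 0.041, 0.0, -0.001]
ft_force: [0.3, 0.5, 0.4]
grip_width: 0.604
grasp_force: 0.0
```

Run:
```python
from h import *
plan((.4608,-.0436,.036,4.65))
```

```text
t 29.85 pos [ 0.4608 -0.0434  0.097 ] yaw 4.72 z [ 0.     0.001 -1.   ] w 0.604 gf 0.0 F [0.3 0.5 0.4]
(0.4608, -0.0436, 0.036, 4.65) TURN total [-0.0014 -0.0001  0.0017] SHIFT total [-0.0001  0.0003  0.0814] rows>=1.3
```

Emit:
move_arm(motion=[[[0, 0, 0.02], [0, 0, 0], 0.2], [[0, 0, 0.03], [0, 0, 0], 0.2], [[0, 0, 0.02], [0, 0, 0], 0.2], [[0, 0, 0.011], [0, 0, 0], 0.2], [[0, 0, 0], [0, 0, 0], 0.1], [[0, 0, 0], [0, 0, 0], 0.0], [[0, 0, 0], [0, 0, 0], -0.15], [[0, 0, 0], [0, 0, 0], -0.3], [[0, 0, 0], [0, 0, 0], -0.3], [[0, 0, 0], [0, 0, 0], -0.3]], newtons=30)

```text
clock: 30.85
position: [0.4608, -0.044, 0.0368]
ee_rot: [0.999, 0.041, 0.001, 0.0]
ft_force: [-1.9, 0.0, 6.3]
grip_width: 0.418
grasp_force: 30.5
```

Run:
```python
from h import *
from workcell import vision
u=np.array([np.cos(np.radians(4.79)),np.sin(np.radians(4.79))]); h=np.array([.7241,-.0202])-.092*u
print('grip home',h.round(4))
plan((h[0],h[1],.037,4.79))
c=vision.camera('wrist');pickle.dump(c,open('w12.pkl','wb'))
print(balls(c,[(.5226,-.0388),(.5704,-.0349),(.6183,-.0311)],.036))
```

```text
grip home [ 0.6324 -0.0279]
t 30.85 pos [ 0.4608 -0.044   0.0368] yaw 4.68 z [ 0.002 -0.001 -1.   ] w 0.418 gf 30.5 F [-1.9  0.   6.3]
(np.float64(0.6324213147278113), np.float64(-0.02788236075454431), 0.037, 4.79) TURN total [ 0.0009 -0.0021 -0.0025] SHIFT total [ 2.298e-01 -2.300e-03 -2.000e-04] rows>=3.7
[(array([ 0.5236, -0.0391]), array([  67,   66, 3645], dtype=int32)), (array([ 0.5708, -0.035 ]), array([  68,   68, 4335], dtype=int32)), None]
```

Emit:
move_arm(motion=[[[0.004, -0.0005, -0.0004], [0, 0, -0.001], -0.3], [[0.01, -0.0005, 0], [0, 0, -0.001], -0.3], [[0.016, -0.0005, 0], [0, 0, 0], -0.3], [[0.02, -0.0005, 0], [0, 0, 0], -0.3], [[0.02, 0, 0], [0, 0, 0], -0.3], [[0.02, 0, 0], [0, 0, 0], -0.3], [[0.018, 0, 0], [0, 0, 0], -0.3], [[0.014, 0, 0], [0, 0, 0], -0.3], [[0.01, 0, 0], [0, 0, 0], -0.3], [[0.005, 0, 0], [0, 0, 0], -0.3], [[0, 0, 0], [0, 0, 0], -0.3]])

```text
clock: 32.0
position: [0.5625, -0.0341, 0.0369]
ee_rot: [0.999, 0.041, -0.0, 0.0]
ft_force: [-3.5, -0.6, 5.8]
grip_width: 0.415
grasp_force: 30.4
```

Run:
```python
from h import *
plan((.6324,-.0279,.037,4.79))
```

```text
t 32.00 pos [ 0.5625 -0.0341  0.0369] yaw 4.75 z [-0.    -0.001 -1.   ] w 0.415 gf 30.4 F [-3.5 -0.6  5.8]
(0.6324, -0.0279, 0.037, 4.79) TURN total [ 0.0006  0.0003 -0.0008] SHIFT total [ 0.0936 -0.0005 -0.0001] rows>=1.5
```

Emit:
move_arm(motion=[[[0.004, 0, 0], [0, 0, 0], -0.3], [[0.01, -0.0004, 0], [0, 0, 0], -0.3], [[0.015, 0, 0], [0, 0, 0], -0.3], [[0.015, 0, 0], [0, 0, 0], -0.3], [[0.014, 0, 0], [0, 0, 0], -0.3], [[0.012, 0, 0], [0, 0, 0], -0.3], [[0.008, 0, 0], [0, 0, 0], -0.3], [[0.005, 0, 0], [0, 0, 0], -0.3], [[0.003, 0, 0], [0, 0, 0], -0.3], [[0, 0, 0], [0, 0, 0], -0.3], [[0, 0, 0], [0, 0, 0], -0.3]])

```text
clock: 33.1
position: [0.6265, -0.0285, 0.037]
ee_rot: [0.999, 0.041, -0.0, 0.0]
ft_force: [-3.5, -0.0, 4.6]
grip_width: 0.413
grasp_force: 30.3
```

Emit:
move_arm(motion=[[[0.002, 0, 0], [0, 0, 0], -0.3], [[0.002, 0, 0], [0, 0, 0], -0.3], [[0, 0, 0], [0, 0, 0], -0.3]])

```text
clock: 33.4
position: [0.6293, -0.0283, 0.037]
ee_rot: [0.999, 0.041, -0.0, 0.0]
ft_force: [-6.0, -0.4, 6.8]
grip_width: 0.416
grasp_force: 30.4
```

Emit:
move_arm(motion=[[[0.002, 0, 0], [0, 0, 0], -0.3], [[0.002, 0, 0], [0, 0, 0], -0.3], [[0, 0, 0], [0, 0, 0], -0.3]])

```text
clock: 33.7
position: [0.6304, -0.0282, 0.0369]
ee_rot: [0.999, 0.041, -0.002, 0.001]
ft_force: [-16.4, -1.5, 15.9]
grip_width: 0.414
grasp_force: 31.5
```

Emit:
move_arm(motion=[[[0, 0, 0], [0, 0, 0], 0.0], [[0, 0, 0], [0, 0, 0], 0.15], [[0, 0, 0], [0, 0, 0], 0.25], [[0, 0, 0], [0, 0, 0], 0.25], [[0, 0, -0.01], [0, 0, 0], 0.25], [[0, 0, -0.03], [0, 0, 0], 0.25], [[0, 0, -0.05], [0, 0, 0], 0.25], [[0, 0, -0.05], [0, 0, 0], 0.25], [[-0.04, 0, -0.03], [0, 0, 0], 0.25], [[-0.05, 0, -0.03], [0, 0, 0], 0.25], [[-0.03, 0, 0], [0, 0, 0], 0.25], [[0, 0, 0], [0, 0, 0], 0.25]])

```text
clock: 34.9
position: [0.5413, -0.0357, 0.1876]
ee_rot: [0.999, 0.041, 0.001, 0.001]
ft_force: [-0.2, -0.2, 0.2]
grip_width: 0.625
grasp_force: 0.0
```

Run:
```python
from h import *
from workcell import vision
c=vision.camera('wrist');pickle.dump(c,open('w13.pkl','wb'));t=vision.camera('top');pickle.dump(t,open('top2.pkl','wb'))
plan((.55,-.03,.25,4.79))
u=np.array([np.cos(np.radians(4.79)),np.sin(np.radians(4.79))]);v=np.array([-u[1],u[0]]);H=np.array([.7241,-.0202]);F=H+.082*v
for n,o in(('mine',H),('full',F)):
    W=[o+x*u for x in(-.03,.018,.066)]; print(n,[b and (np.array([(b[0]-w)@u,(b[0]-w)@v]).round(4),b[1]) for b,w in zip(balls(c,W,.036),W)])
# back corner of planks / grip: yellow mask columns behind glass edge
hsv=cv2.cvtColor(c['pixels'],cv2.COLOR_RGB2HSV)
for n,o in(('mine',H),('full',F)):
    # scan along tray axis at y=+-24mm for the plank's rear end (top z .028)
    for y in(-.025,.025):
        xs=np.arange(-.14,-.08,.0005); P=[np.r_[o+x*u+y*v,.028] for x in xs]; uv=pix(c,P).round().astype(int)
        s=[hsv[b,a,1] if 0<=a<640 and 0<=b<480 else -1 for a,b in uv]; i=next((k for k in range(len(s)) if s[k]>70 and min(s[k:k+6])>70),None)
        print(n,y,'rear edge x(tray,-.102 expected)',None if i is None else xs[i].round(4))
    for x in(-.075,-.06):
        ys=np.arange(-.045,.045,.0005);P=[np.r_[o+x*u+y*v,.028] for y in ys];uv=pix(c,P).round().astype(int)
        s=np.array([hsv[b,a,1] for a,b in uv])>70; print(n,'sides',ys[s][[0,-1]].round(4))
```

```text
t 35.00 pos [ 0.543  -0.0356  0.1868] yaw 4.74 z [ 0.001 -0.001 -1.   ] w 0.622 gf 0.0 F [ 0.4  0.6 -0.3]
(0.55, -0.03, 0.25, 4.79) TURN total [ 0.0014 -0.0014 -0.0011] SHIFT total [ 0.0099 -0.0066 -0.0843] rows>=1.4
mine [(array([-0.0152, -0.0005]), array([18,  4, 40], dtype=int32)), None, None]
full [(array([-0.0161, -0.0022]), array([ 26,   6, 123], dtype=int32)), None, None]
mine -0.025 rear edge x(tray,-.102 expected) -0.103
mine 0.025 rear edge x(tray,-.102 expected) -0.103
mine sides [-0.0295  0.029 ]
mine sides [-0.03   0.029]
full -0.025 rear edge x(tray,-.102 expected) -0.106
full 0.025 rear edge x(tray,-.102 expected) -0.105
full sides [-0.0325  0.0275]
full sides [-0.0325  0.027 ]
```

The rear edge reads about −103 mm (−102 expected), square to the lane, and contact with the stop was felt. Now a last check of the truffles through the glass, and of the neighbours.

Run:
```python
from h import *
a,b=load('top'),load('top2')
u=np.array([np.cos(np.radians(4.79)),np.sin(np.radians(4.79))]);v=np.array([-u[1],u[0]]);H=np.array([.7241,-.0202])
g=b['pixels'].astype(int)
for n,o in(('mine',H),('full',H+.082*v)):
    for x in(-.03,.018,.066):
        p=pix(b,np.r_[o+x*u,.036])[0];X,Y=p.round().astype(int);s=g[Y-8:Y+9,X-8:X+9].sum(2);w=np.clip(430-s,0,None)
        yy,xx=np.mgrid[-8:9,-8:9]; q=np.array([(w*xx).sum(),(w*yy).sum()])/max(w.sum(),1)+[X,Y]
        d=world(b,q,.036)[:2]-(o+x*u); print(n,x,'min',s.min(),'area',(w>0).sum(),'offset',np.array([d@u,d@v]).round(4))
D=(np.abs(a['pixels'].astype(int)-g).sum(2)>90).astype(np.uint8);D=cv2.morphologyEx(D,cv2.MORPH_OPEN,np.ones((3,3)))
n,l,st,ce=cv2.connectedComponentsWithStats(D);print([(ce[i].round().tolist(),int(st[i,4])) for i in range(1,n) if st[i,4]>12])
```

```text
mine -0.03 min 425 area 1 offset [-0.0143  0.025 ]
mine 0.018 min 394 area 50 offset [-0.0018  0.0018]
mine 0.066 min 378 area 57 offset [-0.003   0.0012]
full -0.03 min 134 area 65 offset [-0.0116  0.0001]
full 0.018 min 385 area 54 offset [-0.006  -0.0001]
full 0.066 min 229 area 90 offset [ 0.0082 -0.0018]
[([332.0, 163.0], 102), ([351.0, 266.0], 8768), ([218.0, 262.0], 1556), ([425.0, 255.0], 83), ([424.0, 274.0], 84), ([444.0, 295.0], 87), ([568.0, 406.0], 8927), ([575.0, 356.0], 25), ([404.0, 432.0], 9222), ([593.0, 359.0], 30), ([549.0, 374.0], 30), ([560.0, 375.0], 45), ([552.0, 381.0], 18), ([316.0, 426.0], 126), ([333.0, 452.0], 1113), ([292.0, 439.0], 177), ([295.0, 452.0], 26), ([302.0, 455.0], 57), ([289.0, 463.0], 166), ([398.0, 468.0], 22)]
```

Emit:
move_arm(motion=[[[0, 0, -0.04], [0, 0, 0], 0.25], [[0, 0, -0.04], [0, 0, 0], 0.25], [[-0.01, 0.04, 0], [0, 0, 0], 0.25], [[-0.01, 0.05, 0], [0, 0, 0], 0.25], [[-0.01, 0.05, 0], [0, 0, 0], 0.25], [[-0.01, 0.05, 0], [0, 0, 0], 0.25], [[-0.01, 0.05, 0], [0, 0, 0], 0.25], [[0, 0.05, 0], [0, 0, 0], 0.25], [[0, 0.03, 0], [0, 0, 0], 0.25], [[0, 0, 0], [0, 0, 0], 0.25], [[0, 0, 0], [0, 0, 0], 0.25]])

```text
clock: 36.1
position: [0.526, -0.2773, 0.2454]
ee_rot: [0.999, 0.042, -0.0, -0.001]
ft_force: [-0.3, 0.6, 0.6]
grip_width: 0.622
grasp_force: 0.0
```

Run:
```python
from h import *
from workcell import vision
u=np.array([np.cos(np.radians(4.79)),np.sin(np.radians(4.79))]);v=np.array([-u[1],u[0]]);H=np.array([.7241,-.0202])
for cam in('top','scene'):
    a,b=load(cam),vision.camera(cam); g=b['pixels'].astype(int)
    for n,o in(('mine',H),('full',H+.082*v)):
        for x in(-.03,.018,.066):
            p=pix(b,np.r_[o+x*u,.036])[0];X,Y=p.round().astype(int);s=g[Y-8:Y+9,X-8:X+9].sum(2);w=np.clip(430-s,0,None)
            yy,xx=np.mgrid[-8:9,-8:9]; q=np.array([(w*xx).sum(),(w*yy).sum()])/max(w.sum(),1)+[X,Y]
            d=world(b,q,.036)[:2]-(o+x*u); print(cam,n,x,p.round(),'min',s.min(),'area',(w>0).sum(),'offset',np.array([d@u,d@v]).round(4))
    D=(np.abs(a['pixels'].astype(int)-g).sum(2)>60).astype(np.uint8);D=cv2.morphologyEx(D,cv2.MORPH_OPEN,np.ones((2,2)))
    n,l,st,ce=cv2.connectedComponentsWithStats(D);print([(ce[i].round().tolist(),int(st[i,4])) for i in range(1,n) if st[i,4]>25 and ce[i][1]<400])
```

```text
top mine -0.03 [335. 194.] min 185 area 71 offset [-0.0076  0.0019]
top mine 0.018 [334. 178.] min 375 area 58 offset [-0.0026  0.0017]
top mine 0.066 [333. 162.] min 370 area 60 offset [-0.0026  0.0013]
top full -0.03 [307. 196.] min 123 area 68 offset [-0.0108  0.0004]
top full 0.018 [306. 180.] min 375 area 61 offset [-0.0055  0.0001]
top full 0.066 [305. 164.] min 220 area 94 offset [ 0.0071 -0.0015]
[([335.0, 189.0], 1358), ([451.0, 274.0], 10670), ([219.0, 263.0], 1627)]
scene mine -0.03 [361. 301.] min 383 area 129 offset [-0.0013 -0.0011]
scene mine 0.018 [381. 314.] min 383 area 131 offset [-0.0014 -0.0016]
scene mine 0.066 [400. 327.] min 388 area 133 offset [-0.0015 -0.0014]
scene full -0.03 [383. 276.] min 381 area 115 offset [-0.0038 -0.0022]
scene full 0.018 [402. 287.] min 382 area 123 offset [-0.0038 -0.0031]
scene full 0.066 [421. 299.] min 274 area 173 offset [-0.0015  0.0071]
[([58.0, 12.0], 91), ([143.0, 99.0], 15872), ([140.0, 6.0], 62), ([384.0, 172.0], 1775), ([189.0, 244.0], 3219), ([339.0, 291.0], 525), ([362.0, 302.0], 190), ([381.0, 314.0], 202), ([158.0, 318.0], 188), ([196.0, 318.0], 188), ([378.0, 332.0], 318), ([401.0, 327.0], 213), ([213.0, 335.0], 193)]
```

All three truffles sit in the tray's hollows in line with the home pose. The filled tray and goods show no change, and the arm is clear.

```bash
python3 -c "
from workcell import order
print(order.hand_in())"
```

```text
the job is handed in; nothing more can be done
None
```

The tray, with one truffle in each of its three hollows, was slid between the rails until it met the end stop, and I let go and handed the job in at about 36 s. The camera checks showed no change to the caramels, the filled tray or the other goods.

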